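Slide a phone back plate out over the end of the ledge

ROBOT

A 7-joint arm with a two-finger parallel gripper is mounted at the origin on the work surface. World frame = base frame: x ahead of the robot, y to its left, z up, the work surface at z = 0. Lengths are in m, angles in rad, forces in N, time in s.
With the tool pointing down it reaches from about 0.35 to 0.9 m from the base axis. Payload 8.1 kg.
Tool frame: the origin (TCP) lies between the finger pads; the fingertips stand 11 mm ahead of it and the grasp point (between the pads) lies 8 mm behind it; z points along the fingers, y is the line along which they close (so a half turn about z gives the same grasp; the last joint's range is limited). The gripper opens to 92 mm and grips with 3 to 60 N. Pads are 19 mm wide; open, the fingers measure 130 mm over their backs; the gripper's body (75 mm by 190 mm) begins 47 mm behind the grasp point.
Start: joints at [-1.22, 0.434, 0.025, 1.573, -0.012, 1.134, -0.075], TCP at [0.274, 0.562, 0.238] pointing down, gripper open.
Joint ranges: [-2.62, 2.62], [-0.44, 2.09], [-1.27, 1.32], [0.08, 2.57], [-1.32, 4.46], [0.12, 2], [-2.74, 2.74]. Speed limits (rad/s): [2.22, 2.22, 3.01, 3.01, 3.14, 3.14, 3.14].

INTERFACE

Orientations are given as a rotation vector (axis times angle).
In Python, from cell import observe, get_image, camera_params, sign_off gives the robot as it stands.
- The arm moves only by the shell command python3 -m pendant 'ROWS' [FORCE]. ROWS is JSON, one flat list of numbers, 7 for each row, row after row: the shift along the tool's x, y, z in m, then the turn, a rotation vector about the tool's x, y, z in rad, then the finger opening in m, from 0 to 0.0918. In form: [dx, dy, dz, rx, ry, rz, jaw, dx, dy, dz, rx, ry, rz, jaw, ...]. A call has 1 to 10 rows; each row shifts and turns the commanded pose from where the row before left it, along the tool's axes as they then stand; what a row does not reach is not made up. A row lasts 1/8 s, in which the tool goes at most 62.5 mm and 10.7 degrees, less where a joint would pass 70% of its speed; a pose out of reach is approached as far as the arm can. A call is refused whole if a number of a shift passes 0.0625 or a number of a turn 0.188, either way. A call with a gripper value outside its range is refused whole. The fingers move at their own pace and stop on an object; FORCE is the grip in N (left out, the last holds). Time passes only in rows, so rows that do not move let the fingers close. It gives the time, the measured TCP pose, the force, the opening and the grip force at its end, in the units of the state.
- observe(): the state, without advancing time (a new reading comes with each control period).
- get_image(name): name is "scene" or "top" or "wrist"; returns the picture (480x640x3 uint8, red, green, blue); there is no depth.
- camera_params(name): a dict with "intrinsics" (3x3 intrinsics, pixels), "eye" and "rotation" of the camera in the world; the wrist camera has in their place "T_tool_cam" (4x4, takes a point from camera to tool coordinates, whose origin is the TCP and whose axes are the flange's). Camera axes: x right, y down, z forward; pixel columns grow to the right and rows downward; lengths in m; the calibration is good to about 2 mm. A picture is of the moment at which its call begins: read the wrist's pose just before it. camera_params takes no time and is no camera call.
- sign_off(): hands the job in; it is judged then, once.
The state is a dict: "clock": time; "joints": joint angles; "dq": joint speeds; "joint_efforts": joint torques, N m; "position": TCP position; "ee_rot": TCP orientation; "force": force on the tool from outside, world axes, zero at the start; "ft_torque": the same for the moment, N m; "width": opening from 0.0 (shut) to 1.0 (fully open); "gripper_force": force on a finger pad.
Only numpy, scipy, OpenCV 4.12 (cv2) and the standard library are available. Lean on these libraries where they do the work, as an engineer would, in place of code of your own. Each camera call takes 0.05 s, during which the arm holds its last target. There are 200 camera calls.

TASK

With the fingertips, push the thin phone back plate on the low wooden ledge up against the ledge's back rail, and push it along the rail until about a third of its length (5 cm) sticks out past the end of the ledge where the grey work mat lies, so that its edge can be got at. Leave it lying flat, straight along the rail and touching or nearly touching it. Only push it: do not lift, tip or drop it, and leave the black round dock, the screw jar, the closed phone and the screwdriver where they are.

Things in the scene. Friction and masses are not known exactly. Their poses are not given: they have to be found in the camera images.
- ledge: Fixed light-wood ledge on dark legs, 115 mm deep (its x), 260 mm long (its y), top surface 60 mm above the table. Along its far (+x) side a dark metal rail, 10 mm thick, stands 8 mm above the top surface, inner face at x = +47.5 mm; near (-x) side and both ends (y = +-130 mm) are open. Origin: centre of underside, at table height. +x points roughly away from the robot, within 0.22 rad.
- back_plate: Thin dark metal phone back plate, loose on the ledge: 72 mm (its x) by 150 mm (its y, along the ledge) by 6 mm thick, 0.08 to 0.17 kg, flat phone parts on top. Origin: centre of its underside. Starts wholly on the ledge, its centre 9 to 20 mm short of where it lies against the rail, turned up to 0.1 rad. With 50 mm out, its centre is 105 mm from the ledge's centre along y.
- mat: Grey fixed rubber work mat on the table, 180 mm (its x) by 140 mm (its y) by 3 mm, lying just beyond one end of the ledge: at its +y end or its -y end, by start. Origin: centre of its underside. Marks the end to push towards.
- dock: Bystander: black round charging dock, 104 mm across, 28 mm high, 0.6 kg, loose, just beyond the other end of the ledge. Origin: centre of its underside.
- screw_jar: Bystander: small clear jar with black cap, 48 mm across, 55 mm high, standing loose beyond the ledge. Origin: centre of its underside.
- phone: Bystander: closed phone, 74 x 152 x 9 mm, lying loose on the table beyond the ledge. Origin: centre of its underside.
- screwdriver: Bystander: screwdriver about 150 mm long, lying loose on the table between robot and ledge. Origin: centre of its underside; its x runs along it, roughly along world y.

How it is judged:
At the end, for the whole second after the job is handed in: The plate lies at rest, flat on the ledge, its centre at most 6 mm short of touching the rail, within 0.06 rad of parallel to the rail, with 50 mm (+-15 mm) of its length past the ledge's end on the mat's side (((y of mat in the frame of ledge above 0 m and y of back_plate in the frame of ledge between 0.09 and 0.12 m) or (y of mat in the frame of ledge below 0 m and y of back_plate in the frame of ledge between -0.12 and -0.09 m)) and x of back_plate in the frame of ledge above 0.0055 m and angle between the y axis of back_plate and the y axis of ledge, either way round below 0.06 rad and z of back_plate in the frame of ledge between 0.057 and 0.063 m and angle between back_plate's own z axis and vertical below 0.04 rad and linear speed of back_plate below 0.01 m/s).
It fails at once if the plate is lifted or tipped, or falls from the ledge (z of back_plate in the frame of ledge above 0.068 m or z of back_plate in the frame of ledge below 0.052 m or angle between back_plate's own z axis and vertical above 0.15 rad).
It fails at once if a bystander (dock, jar, phone, screwdriver) is moved more than 15 mm (distance of any of dock, screw_jar, phone, screwdriver from where it was at the start of the episode above 0.015 m).
It also fails if it takes over 45 s, if anything falls off the work surface, if the arm or the gripper's body presses on something with over 40 N, if the wrist force passes 120 N, or if a joint passes its speed limit or range.

## Working session

There is one attempt and no reset: what is moved stays moved. The work goes in short steps, Python scripts to look and compute and a shell command to move; the robot and the scene stay as the last step left them, time stands still between calls to the robot, and variables do not carry over. Pictures are saved under pics/ and viewed, at most 10 in all, crops included, and the job is handed in when it is done.

```bash
mkdir -p pics; ls; python3 - <<'E'
from cell import *
import cv2
s=observe();print(s)
for n in("top","scene"):
    p=camera_params(n);print(n,p)
    cv2.imwrite(f"pics/{n}0.png",get_image(n)[:,:,::-1])
print(camera_params("wrist"))
E
```

```text
pics
{'clock': 0.0, 'joints': array([-1.21959456,  0.43522016,  0.02497871,  1.57410349, -0.0115975 ,
        1.13395815, -0.07506548]), 'dq': array([-2.10981835e-04,  6.07376906e-04, -8.47315434e-04, -2.69713139e-05,
        7.61073019e-04, -2.91702253e-04, -3.73186199e-04]), 'joint_efforts': array([-7.27320344e-05, -6.67861462e+01,  9.84961577e-01, -3.14460683e+01,
       -6.06267666e-02,  4.28814988e-02,  1.27233634e-04]), 'position': array([0.273832  , 0.56128054, 0.23694429]), 'ee_rot': array([-7.06743612e-01, -3.06085420e+00,  2.40408972e-03]), 'force': array([-0.36375945,  0.33379465, -0.02305219]), 'ft_torque': array([-0.05085775, -0.00968715, -0.04697603]), 'gripper_force': 0.0, 'width': 1.00243561897181}
top {'intrinsics': array([[452.79403374,   0.        , 312.55282577],
       [  0.        , 452.79403374, 236.92001384],
       [  0.        ,   0.        ,   1.        ]]), 'eye': array([0.4558731 , 0.01582959, 0.80203244]), 'rotation': array([-2.10753071,  2.14675177, -0.11749802])}
scene {'intrinsics': array([[484.16687576,   0.        , 318.86572141],
       [  0.        , 484.16687576, 234.2267182 ],
       [  0.        ,   0.        ,   1.        ]]), 'eye': array([0.95012004, 0.28813885, 0.81578516]), 'rotation': array([-1.33940824, -2.47599208,  0.67726332])}
{'intrinsics': array([[347.76396152,   0.        , 323.03490179],
       [  0.        , 347.76396152, 239.1556201 ],
       [  0.        ,   0.        ,   1.        ]]), 'T_tool_cam': array([[ 7.01457248e-04, -9.59856509e-01, -2.80490623e-01,
         7.49749374e-02],
       [ 9.99999711e-01,  5.90922750e-04,  4.78647008e-04,
         1.48318278e-05],
       [-2.93684156e-04, -2.80490877e-01,  9.59856646e-01,
        -1.47821457e-01],
       [ 0.00000000e+00,  0.00000000e+00,  0.00000000e+00,
         1.00000000e+00]])}
```

View pics/top0.png

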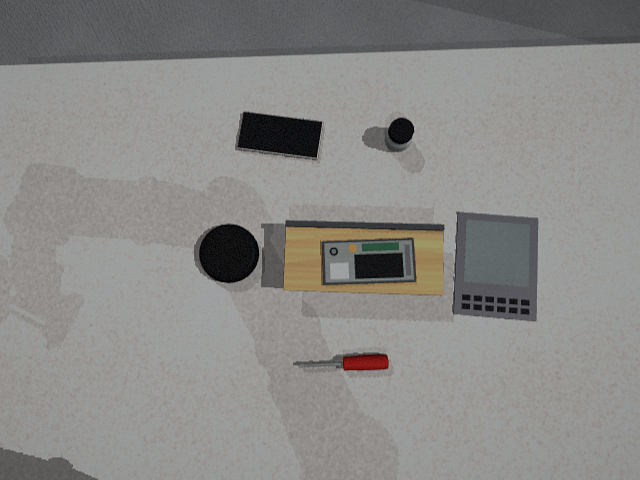

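View pics/scene0.png

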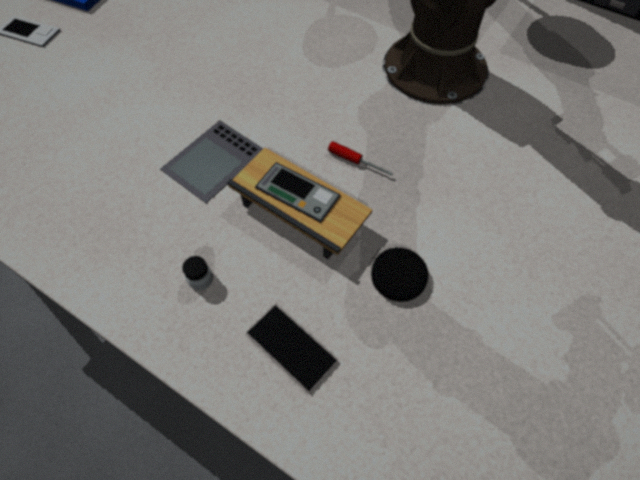

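The top view has up = +x and right = −y. The mat is at the −y end (columns 455–537), the ledge spans (285,221)–(443,295), the plate spans about (321,238)–(416,285), and the dock is at (230,253). So the push is towards −y.

```bash
cat > h.py <<'E'
from cell import *
import cv2, numpy as np
from scipy.spatial.transform import Rotation as R
def cast(px,z,n="top"):
    p=camera_params(n); M=R.from_rotvec(p["rotation"]).as_matrix()
    px=np.atleast_2d(px).astype(float)
    d=np.c_[px,np.ones(len(px))]@np.linalg.inv(p["intrinsics"]).T@M.T
    return p["eye"]+d*((z-p["eye"][2])/d[:,2])[:,None]
def rect(mask,z):
    c=max(cv2.findContours(mask.astype(np.uint8),cv2.RETR_EXTERNAL,cv2.CHAIN_APPROX_NONE)[0],key=cv2.contourArea)
    q=cast(c[:,0],z)[:,:2]
    r=cv2.minAreaRect((q*1000).astype(np.float32)); return r,cv2.boxPoints(r),c
def measure():
    im=get_image("top"); hsv=cv2.cvtColor(im,cv2.COLOR_RGB2HSV)
    roi=np.zeros(im.shape[:2],bool); roi[215:305,275:450]=1
    wood=(hsv[...,0]>10)&(hsv[...,0]<28)&(hsv[...,1]>75)&(hsv[...,2]>110)&roi
    r,b,c=rect(wood,.06); print("wood",r);print(b.round(1))
    hull=cv2.fillConvexPoly(np.zeros(im.shape[:2],np.uint8),cv2.convexHull(c),1)
    roi2=np.zeros_like(roi); roi2[232:300,275:520]=1
    m=((~wood)&(hull>0)&roi2).astype(np.uint8)
    m=cv2.morphologyEx(m,cv2.MORPH_OPEN,np.ones((5,5)))
    r,b,c=rect(m,.066); print("plate",r);print(b.round(1))
    return im
if __name__=="__main__":
    im=measure()
    cv2.imwrite("pics/crop1.png",cv2.resize(im[200:310,260:460,::-1],None,fx=4,fy=4,interpolation=cv2.INTER_CUBIC))
    s=observe(); print(s["position"],R.from_rotvec(s["ee_rot"]).as_matrix().round(3))
E
python3 h.py
```

```text
wood ((526.7717895507812, -38.75514221191406), (257.8666076660156, 104.9613037109375), 87.16204071044922)
[[ 468.  -164.9]
 [ 572.8 -170.1]
 [ 585.6   87.4]
 [ 480.7   92.6]]
plate ((524.1959228515625, -45.81670379638672), (71.64401245117188, 152.7808837890625), 0.9797109365463257)
[[ 487.1   30. ]
 [ 489.7 -122.8]
 [ 561.3 -121.6]
 [ 558.7   31.2]]
[0.27386847 0.56139937 0.23713614] [[-0.899  0.438 -0.   ]
 [ 0.438  0.899 -0.001]
 [-0.    -0.001 -1.   ]]
```

View pics/crop1.png

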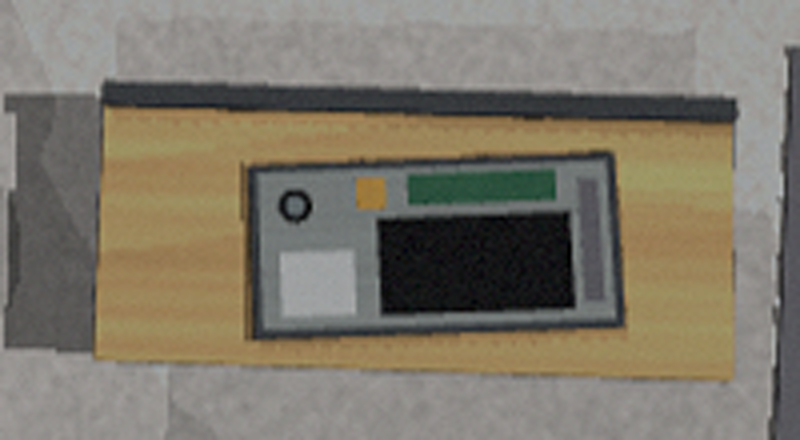

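Sizes agree with those given (wood 105×258 against 105×260, plate 71.6×152.8 against 72×150). The ledge centre is about (532,−39) mm at yaw −0.05. The plate is at ledge (−7.3,−7.2) mm, turned 0.067. First I turn and travel at height.

```bash
python3 -m pendant '[0,0,0,0,0,-0.135,0.0918, 0,0,0,0,0,-0.135,0.0918, 0,0,0,0,0,-0.134,0.0918, -0.0153,-0.0424,0,0,0,0,0.0918, -0.0153,-0.0424,0,0,0,0,0.0918, -0.0153,-0.0424,0,0,0,0,0.0918, -0.0153,-0.0424,0,0,0,0,0.0918, -0.0153,-0.0424,0,0,0,0,0.0918, -0.0153,-0.0424,0,0,0,0,0.0918, -0.0153,-0.0424,0,0,0,0,0.0918]'
python3 -m pendant '[-0.0153,-0.0424,0,0,0,0,0.0918, -0.0153,-0.0424,0,0,0,0,0.0918, -0.0153,-0.0424,0,0,0,0,0.0918, -0.0153,-0.0424,0,0,0,0,0.0918, -0.0153,-0.0424,0,0,0,0,0.0918, -0.0153,-0.0424,0,0,0,0,0.0918, -0.0153,-0.0424,0,0,0,0,0.0918, 0,0,0,0,0,0,0.0918, 0,0,0,0,0,0,0.0918]'
cat >> h.py <<'E'
def tcp():
    s=observe(); p=s["position"]*1000; M=R.from_rotvec(s["ee_rot"]).as_matrix(); a=.0495
    d=p[:2]-[531.8,-39.0]; c,n=np.cos(a),np.sin(a)
    print("t",s["clock"],"ledge xy",(c*d[0]-n*d[1]).round(1),(n*d[0]+c*d[1]).round(1),"z",p[2].round(1),"yaw err",round(np.arctan2(M[0,1],M[1,1])-a,4),"tilt",M[:,2].round(3),"F",s["force"].round(1))
E
python3 -c "from h import *;tcp()"
```

```text
clock: 1.4
position: [0.3664, 0.2584, 0.2377]
ee_rot: [0.078, 3.141, 0.0]
force: [-0.1, 0.5, 0.9]
width: 1.001
gripper_force: 0.0
clock: 2.52
position: [0.4581, -0.0413, 0.2375]
ee_rot: [-0.079, -3.14, -0.001]
force: [-0.1, -0.4, 0.3]
width: 1.003
gripper_force: 0.0
t 2.525 ledge xy -73.5 -6.0 z 237.5 yaw err 0.0006 tilt [-0.001  0.    -1.   ] F [-0.1 -0.4  0.3]
```

```bash
python3 -m pendant '[0,-0.001,0.04,0,0,0,0.0918, 0,0,0.04,0,0,0,0.0918, 0,0,0.04,0,0,0,0.0918, 0,0,0.03,0,0,0,0.0918, 0,0,0.014,0,0,0,0.0918, 0,0,0,0,0,0,0.0918, 0,0,0,0,0,0,0.0918]'
python3 -c "
from h import *
tcp();cv2.imwrite('pics/wr2.png',get_image('wrist')[:,:,::-1]);cv2.imwrite('pics/sc2.png',get_image('scene')[110:290,200:420,::-1].repeat(3,0).repeat(3,1))"
```

```text
clock: 3.4
position: [0.459, -0.0425, 0.0747]
ee_rot: [0.078, 3.139, 0.0]
force: [0.3, 0.0, 0.2]
width: 1.002
gripper_force: 0.0
t 3.4 ledge xy -72.5 -7.1 z 74.7 yaw err 0.0 tilt [ 0.002  0.    -1.   ] F [0.3 0.  0.2]
```

View pics/wr2.png

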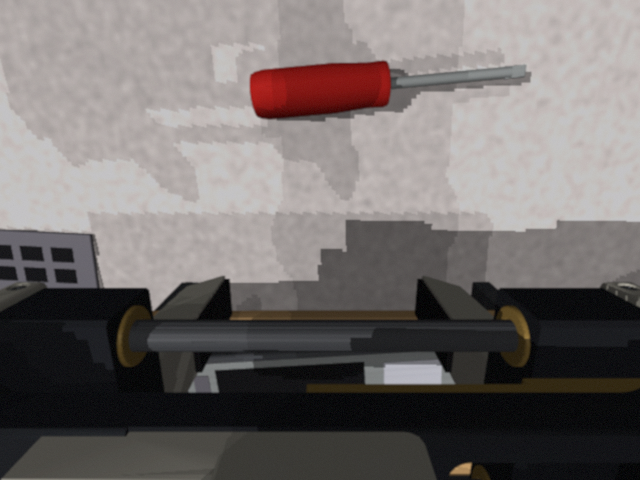

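The fingers straddle the plate's near edge, whose white and black parts show between them at about (210–450,370). I go 1.5 mm lower and push towards the rail.

```bash
python3 -m pendant '[0,0,0.0015,0,0,0,0.0918, -0.006,0,0,0,0,0,0.0918, -0.006,0,0,0,0,0,0.0918, -0.004,0,0,0,0,0,0.0918, -0.004,0,0,0,0,0,0.0918, -0.004,0,0,0,0,0,0.0918, -0.004,0,0,0,0,0,0.0918, -0.004,0,0,0,0,0,0.0918, 0,0,0,0,0,0,0.0918]'
python3 -c "
from h import *
tcp()
cv2.imwrite('pics/sc3.png',get_image('scene')[110:290,200:420,::-1].repeat(3,0).repeat(3,1))"
```

```text
clock: 4.62
position: [0.4907, -0.0444, 0.0723]
ee_rot: [0.078, 3.14, -0.0]
force: [0.7, 0.2, 0.3]
width: 0.996
gripper_force: 0.0
t 4.625 ledge xy -40.7 -7.4 z 72.3 yaw err 0.0004 tilt [ 0.001 -0.    -1.   ] F [0.7 0.2 0.3]
```

View pics/sc3.png

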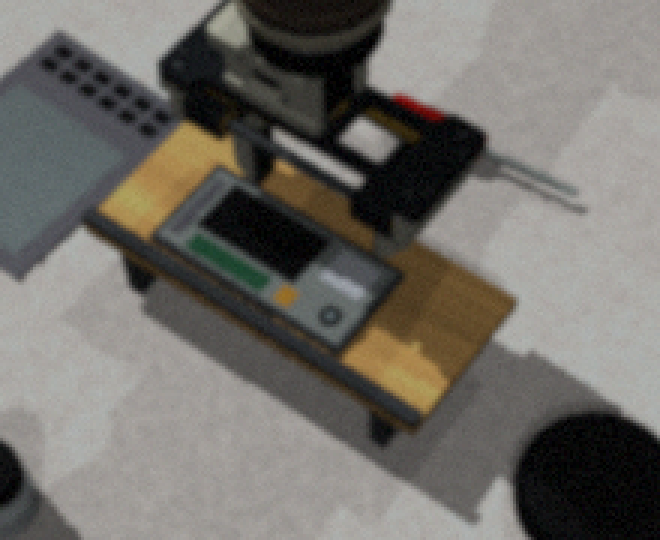

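The plate is now nearly parallel to the rail (edge at about (150,240)–(345,345)), with a few mm left. I press it home gently.

```bash
python3 -m pendant '[-0.002,0,-0.0004,0,0,0,0.0918, -0.002,0,0,0,0,0,0.0918, -0.0015,0,0,0,0,0,0.0918, 0,0,0,0,0,0,0.0918]'; python3 -c "from h import *;tcp()"
python3 -m pendant '[-0.001,0,0,0,0,0,0.0918, -0.001,0,0,0,0,0,0.0918, 0,0,0,0,0,0,0.0918]'; python3 -c "from h import *;tcp()"
```

```text
clock: 5.18
position: [0.4954, -0.0447, 0.0725]
ee_rot: [-0.078, -3.14, -0.0]
force: [-2.3, -0.2, 0.6]
width: 0.999
gripper_force: 1.0
t 5.175 ledge xy -36.0 -7.5 z 72.5 yaw err 0.0003 tilt [-0.001  0.    -1.   ] F [-2.3 -0.2  0.6]
clock: 5.55
position: [0.4956, -0.0447, 0.0723]
ee_rot: [-0.078, -3.137, -0.0]
force: [-8.1, -0.8, 5.1]
width: 0.998
gripper_force: 3.9
t 5.55 ledge xy -35.8 -7.5 z 72.3 yaw err 0.0004 tilt [-0.004  0.    -1.   ] F [-8.1 -0.8  5.1]
```

Contact with the rail shows as 8 N. I back off, rise, close the fingers and go round to the +y end.

```bash
python3 -m pendant '[0.004,0,0,0,0,0,0.0918, 0.016,0,0,0,0,0,0.0918, 0,0,-0.04,0,0,0,0.05, 0,0.04,0,0,0,0,0.0, -0.032,0.035,0,0,0,0,0, -0.032,0.035,0,0,0,0,0, 0,0,0,0,0,0,0, 0,0,0,0,0,0,0]'; python3 -c "from h import *;tcp();measure()"
```

```text
clock: 6.55
position: [0.547, 0.0624, 0.1124]
ee_rot: [-0.079, -3.141, 0.001]
force: [0.6, -0.4, -0.1]
width: 0.396
gripper_force: 0.0
t 6.55 ledge xy 10.1 102.1 z 112.4 yaw err 0.0005 tilt [-0. -0. -1.] F [ 0.6 -0.4 -0.1]
wood ((524.7863159179688, -83.2210693359375), (168.81890869140625, 105.37332916259766), 87.14623260498047)
[[ 468.  -164.9]
 [ 573.2 -170.1]
 [ 581.6   -1.5]
 [ 476.4    3.7]]
plate ((539.3873901367188, -67.74571990966797), (114.32746887207031, 67.35327911376953), 87.2000732421875)
[[ 503.  -123.2]
 [ 570.2 -126.5]
 [ 575.8  -12.3]
 [ 508.5   -9. ]]
```

```bash
python3 -m pendant '[0,0,0,0,0,0,0, 0,0,0,0,0,0,0, 0,0,0,0,0,0,0, 0,0,0,0,0,0,0, 0,0,0.02,0,0,0,0, 0,0,0.0195,0,0,0,0, 0,0,0,0,0,0,0]'; python3 -c "
from h import *
tcp();cv2.imwrite('pics/sc4.png',get_image('scene')[110:290,200:420,::-1].repeat(3,0).repeat(3,1))"
```

```text
clock: 7.48
position: [0.547, 0.0628, 0.0724]
ee_rot: [-0.078, -3.14, 0.0]
force: [-0.3, 0.4, 0.5]
width: 0.002
gripper_force: 0.0
t 7.475 ledge xy 10.1 102.5 z 72.4 yaw err 0.0004 tilt [-0.001 -0.    -1.   ] F [-0.3  0.4  0.5]
```

View pics/sc4.png

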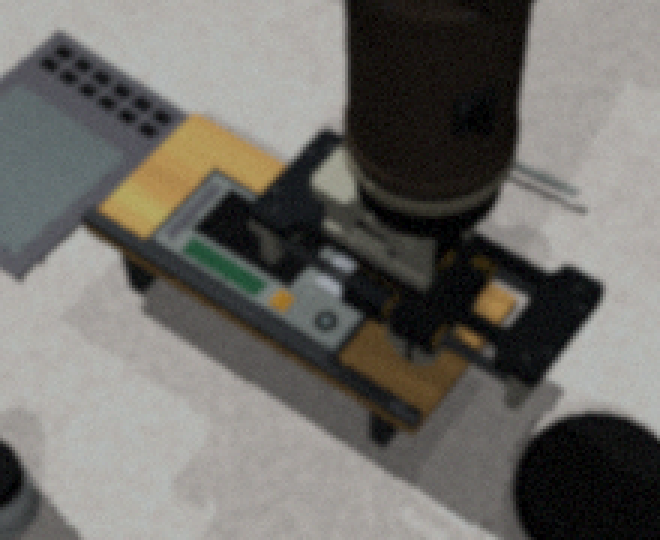

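The plate lies along the rail and the closed fingers stand clear beyond its +y end at about (410,350). Now I push along −y.

```bash
python3 -m pendant '[0,-0.01,0,0,0,0,0, 0,-0.008,0,0,0,0,0, 0,-0.008,0,0,0,0,0, 0,-0.008,0,0,0,0,0, 0,-0.008,0,0,0,0,0, 0,-0.008,0,0,0,0,0, 0,-0.008,0,0,0,0,0, 0,-0.008,0,0,0,0,0, 0,-0.008,0,0,0,0,0, 0,-0.006,0,0,0,0,0]'; python3 -c "
from h import *
tcp()
cv2.imwrite('pics/sc5.png',get_image('scene')[110:290,200:420,::-1].repeat(3,0).repeat(3,1))"
```

```text
clock: 8.78
position: [0.5432, -0.0176, 0.0732]
ee_rot: [0.079, 3.141, 0.0]
force: [-0.1, 0.8, 2.1]
width: 0.005
gripper_force: 1.1
t 8.775 ledge xy 10.3 22.0 z 73.2 yaw err 0.0006 tilt [ 0.  0. -1.] F [-0.1  0.8  2.1]
```

View pics/sc5.png

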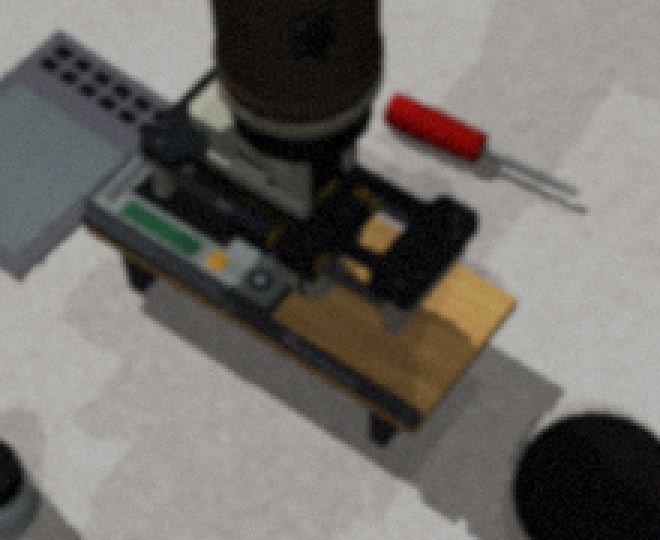

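The plate slides along the rail, with its leading end about at the ledge's end. I push 20 mm more, then step back to measure.

```bash
python3 -m pendant '[0,-0.006,0,0,0,0,0, 0,-0.006,0,0,0,0,0, 0,-0.005,0,0,0,0,0, 0,-0.003,0,0,0,0,0, 0,0,0,0,0,0,0, 0,0,0,0,0,0,0]'; python3 -c "from h import *;tcp()"
python3 -m pendant '[0,0.01,0,0,0,0,0, 0,0.04,0,0,0,0,0, 0,0.06,0,0,0,0,0, 0,0.06,-0.02,0,0,0,0, 0,0.04,-0.04,0,0,0,0, 0,0,0,0,0,0,0]'
python3 -c "
from h import *
tcp();im=get_image('top')
cv2.imwrite('pics/crop6.png',cv2.resize(im[200:310,310:510,::-1],None,fx=4,fy=4,interpolation=cv2.INTER_CUBIC))"
```

```text
clock: 9.57
position: [0.542, -0.0371, 0.073]
ee_rot: [-0.078, -3.14, 0.0]
force: [0.2, -0.0, -0.4]
width: 0.007
gripper_force: 0.0
t 9.575 ledge xy 10.1 2.4 z 73.0 yaw err 0.0004 tilt [-0. -0. -1.] F [ 0.2 -0.  -0.4]
clock: 10.32
position: [0.5536, 0.1782, 0.1354]
ee_rot: [0.067, 3.137, 0.006]
force: [0.9, -0.2, -0.1]
width: 0.005
gripper_force: 0.0
t 10.325 ledge xy 11.1 218.0 z 135.4 yaw err -0.0068 tilt [ 0.004  0.004 -1.   ] F [ 0.9 -0.2 -0.1]
```

View pics/crop6.png

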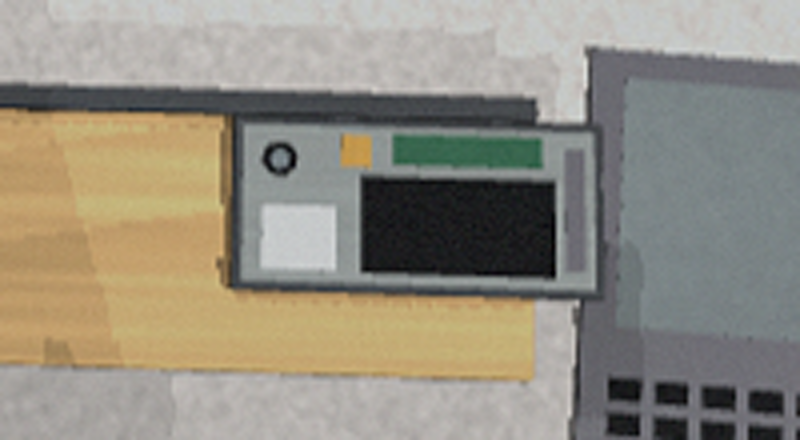

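The plate lies against the rail, straight. Its corners in the crop are at about (240,117), (603,128), (600,297) and (232,288); the ledge's end is at column ~534. I convert these to ledge coordinates.

```bash
python3 -c "
from h import *
a=.0495;A=np.array([[np.cos(a),-np.sin(a)],[np.sin(a),np.cos(a)]])
f=lambda c,z:((cast(np.array(c)/4+[309.6,199.6],z)[:,:2]*1000-[531.8,-39])@A.T).round(1)
print(f([[237,115],[603,126],[602,298],[230,290]],.066));print(f([[535,122],[533,378]],.06))"
```

```text
[[  46.7   -8.7]
 [  46.2 -157. ]
 [ -23.8 -155.7]
 [ -25.2   -7.1]]
[[  48.1 -131.1]
 [ -56.4 -129.5]]
```

The plate's centre is at y ≈ −82 (26 mm out) and x ≈ 11, so 23 mm more is needed. Going back.

```bash
python3 -m pendant '[0,0,0,0,0,0,0, 0.001,-0.05,0,0,0,0,0, 0,-0.06,0,0,0,0,0, 0,-0.06,0.02,0,0,0,0, 0,-0.02,0.03,0,0,0,0, 0,0,0.01,0,0,0,0, 0,0,0,0,0,0,0, 0,0,0,0,0,0,0]'; python3 -c "from h import *;tcp()"
```

```text
clock: 11.38
position: [0.5422, -0.0159, 0.0731]
ee_rot: [-0.077, -3.14, -0.001]
force: [0.2, -0.2, -0.2]
width: 0.004
gripper_force: 0.0
t 11.375 ledge xy 9.2 23.6 z 73.1 yaw err -0.0004 tilt [-0.     0.001 -1.   ] F [ 0.2 -0.2 -0.2]
```

Target TCP y ≈ −20.5, so −44 mm from here. Then a retreat and a look.

```bash
python3 -m pendant '[0,-0.01,0,0,0,0,0, 0,-0.006,0,0,0,0,0, 0,-0.006,0,0,0,0,0, 0,-0.006,0,0,0,0,0, 0,-0.006,0,0,0,0,0, 0,-0.006,0,0,0,0,0, 0,-0.003,0,0,0,0,0, 0,-0.001,0,0,0,0,0, 0,0,0,0,0,0,0, 0,0,0,0,0,0,0]'; python3 -c "from h import *;tcp()"
python3 -m pendant '[0,0.01,0,0,0,0,0, 0,0.04,0,0,0,0,0, 0,0.06,0,0,0,0,0, 0,0.06,-0.02,0,0,0,0, 0,0.06,-0.04,0,0,0,0, 0,0,0,0,0,0,0, 0,0,0,0,0,0,0]'
python3 -c "
from h import *
im=get_image('top')
cv2.imwrite('pics/crop7.png',cv2.resize(im[200:310,330:530,::-1],None,fx=4,fy=4,interpolation=cv2.INTER_CUBIC))"
```

```text
clock: 12.62
position: [0.54, -0.0609, 0.0731]
ee_rot: [0.078, 3.141, -0.0]
force: [0.4, -0.1, 0.1]
width: 0.004
gripper_force: 0.3
t 12.625 ledge xy 9.3 -21.4 z 73.1 yaw err 0.0003 tilt [ 0. -0. -1.] F [ 0.4 -0.1  0.1]
clock: 13.5
position: [0.5506, 0.1602, 0.1273]
ee_rot: [-0.077, -3.14, 0.001]
force: [-0.1, -0.1, -0.3]
width: 0.004
gripper_force: 0.0
```

View pics/crop7.png

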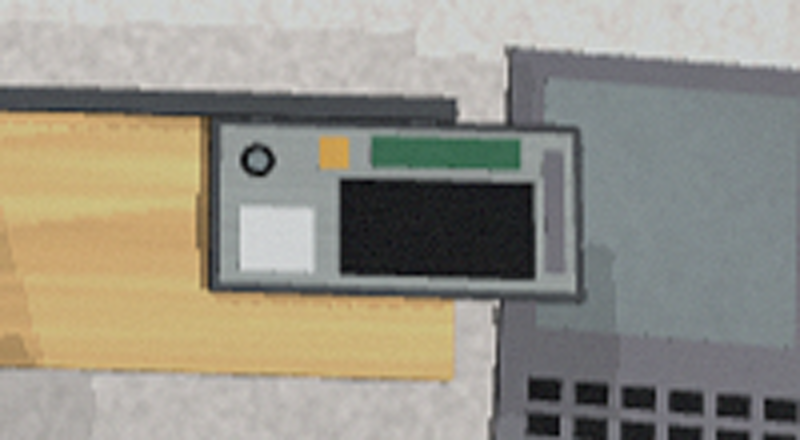

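Its corners are at about (215,118), (581,127), (582,299) and (209,291), and the ledge's end is at column ~454.

```bash
python3 -c "
from h import *
a=.0495;A=np.array([[np.cos(a),-np.sin(a)],[np.sin(a),np.cos(a)]])
f=lambda c,z:((cast(np.array(c)/4+[329.6,199.6],z)[:,:2]*1000-[531.8,-39])@A.T)
p=f([[215,118],[581,127],[582,299],[209,291]],.066);print(p.round(1),p.mean(0));print(f([[455,125],[453,378]],.06).round(1))
d=p[0]-p[1];print(np.arctan2(d[0],d[1]));d=p[3]-p[2];print(np.arctan2(d[0],d[1]))
tcp()"
```

```text
[[  46.1  -32.4]
 [  46.4 -180.3]
 [ -23.4 -179.4]
 [ -24.9  -30.8]] [  11.04615168 -105.73022756]
[[  46.9 -131.1]
 [ -56.4 -129.5]]
-0.002426994937466037
-0.009682321056628624
t 13.55 ledge xy 8.8 198.8 z 127.0 yaw err 0.0012 tilt [-0.001 -0.001 -1.   ] F [ 0.1 -0.5 -0.1]
```

The centre is at ledge (11, −106) mm with an angle below 0.01 rad, all within tolerance, so I hand it in.

```bash
python3 -c "from cell import *;print(sign_off())"
```

```text
the job is handed in; nothing more can be done
None
```

The job is handed in: in the last top view the plate lay along the back rail (centre x ≈ 11 mm in the ledge frame, within about 1 mm of touching), turned under 0.01 rad, with about 50 mm sticking out past the mat-side end; the verdict was not shown.

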